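Centre the sauce flask on its display plinth

TASK

At the market stall, the little amber sauce flask with the red cap stands off-centre on its round wooden display plinth. Nudge it with light pushes of the fingertips until it stands upright in the middle of the plinth's top; it is wobbly, so push gently and low down, never pinch, lift or tip it or knock it off. Leave it standing there free, and leave the other flask and the rest of the goods where they are.

Things in the scene. Friction and masses are not known exactly. Their poses are not given: they have to be found in the camera images.
- flask: Flask to centre: amber glass, red cap, loose, 0.11 to 0.22 kg, 60 mm tall. Origin at the centre of its underside, z up its axis. Flat foot 32 mm across; belly 50 mm across, from 13 to 23 mm above the foot; neck 18 mm at 42 mm; heavy cap 24 mm across, from 46 to 60 mm. Slides at about 0.5 to 1.6 N. Pushed at belly height it slides upright and stops with the push; pushed at the cap it tips.
- plinth_top (a point): Centre of the flat top of the plinth that carries the amber flask: round wooden plinth fixed to the counter, 50 mm high, top 90 mm across, foot 96 mm across; a thin white painted ring, 60 mm across, marks the middle. On the top surface, z up; its turn about z means nothing. The flask starts 20 to 27 mm off it, in any direction.
- plinth2_top (a point): Same point of the second, identical plinth, which carries the green flask; leave it alone. The two plinths may be either way round, 0.3 to 0.5 m apart.
- flask2: Bystander: same shape of flask in green glass with a white cap, loose, already centred on the second plinth. Origin at the centre of its underside.
- tall_dark: Bystander: dark sauce bottle, 60 mm across, 200 mm tall, loose, far left. Origin under its centre.
- tall_amber: Bystander: amber bottle, 62 mm across, 180 mm tall, loose, far right. Origin under its centre.
- jar: Bystander: red-brown jar with green lid, 54 mm across, 80 mm tall, loose, between the plinths. Origin under its centre.
- cup: Bystander: open clay cup, 68 mm across, 60 mm tall, loose, nearer the robot. Origin under its centre.
- spoon: Bystander: wooden spoon 200 mm long lying on the counter beyond the plinths, loose. Its x axis runs along the handle.
- tin: Bystander: tin with a red label, 66 mm across, 75 mm tall, loose, to the left. Origin under its centre.
Things that resemble listed ones, but are neither listed nor needed, are in the scene too. Leave any pink look-alike of the flask alone.

How it is judged (in metres and radians):
At the end, for the whole second after the job is handed in: The amber flask stands upright and still on its plinth, free of the robot, its axis within 7 mm of the plinth's centre; the green flask still stands on its plinth and no bystander has moved more than 12 mm (spoon 20 mm) (horizontal distance between flask and plinth_top below 0.007 m and z of flask in the frame of plinth_top between -0.003 and 0.003 m and angle between flask's own z axis and vertical below 0.08 rad and linear speed of flask below 0.01 m/s and angular speed of flask below 0.2 rad/s and horizontal distance between flask2 and plinth2_top below 0.015 m and angle between flask2's own z axis and vertical below 0.1 rad and distance of each of flask2, tall_dark, tall_amber, jar, cup, tin from where it was at the start of the episode below 0.012 m and distance of spoon from where it was at the start of the episode below 0.02 m); the robot touches nothing.
It fails at once if the amber flask is lifted, or knocked off (more than 12 mm above or below the plinth's top) (z of flask in the frame of plinth_top above 0.012 m or z of flask in the frame of plinth_top below -0.012 m).
It fails at once if the amber flask is tipped (more than 20 degrees) (angle between flask's own z axis and vertical above 0.35 rad).
It fails at once if the amber flask is pinched between the fingers (touched on opposite sides at once) (contact force between each of flask_c0, flask_c3 and the fingers above 0.3 N or contact force between each of flask_c1, flask_c4 and the fingers above 0.3 N or contact force between each of flask_c2, flask_c5 and the fingers above 0.3 N or contact force between each of flask_c6, flask_c9 and the fingers above 0.3 N or contact force between each of flask_c7, flask_c10 and the fingers above 0.3 N or contact force between each of flask_c8, flask_c11 and the fingers above 0.3 N).
It fails at once if the amber flask is struck or pressed with more than 8 N (contact force between flask and the fingers above 8 N or contact force between flask and the arm above 8 N).
It fails at once if another of the goods is disturbed (moved more than 12 mm, the spoon 20 mm) (distance of any of flask2, tall_dark, tall_amber, jar, cup, tin from where it was at the start of the episode above 0.012 m or distance of spoon from where it was at the start of the episode above 0.02 m).
It also fails if it takes over 42 s, if anything falls off the work surface, if the arm or the gripper's body presses on something with over 40 N, if the wrist force passes 120 N, or if a joint passes its speed limit or range.

ROBOT

A 6-joint arm with a two-finger parallel gripper is mounted at the origin on the work surface. World frame = base frame: x ahead of the robot, y to its left, z up, the work surface at z = 0. Lengths are in mm, angles in rad, forces in N, time in s.
With the tool pointing down it reaches from about 350 to 775 mm from the base axis. Payload 7.3 kg.
Tool frame: the origin (TCP) lies at the very end of the fingers, on their centre line; the grasp point (between the pads) lies 19 mm behind it (bot.grip_point_offset is the distance from the TCP to the grasp point, in mm); z points along the fingers, y is the line along which they close (so a half turn about z gives the same grasp; the last joint's range is limited). The gripper opens to 92 mm and grips with 3 to 60 N. Pads are 19 mm wide; open, the fingers measure 130 mm over their backs; the gripper's body (75 mm by 190 mm) begins 47 mm behind the grasp point.
Start: joints at [-1.349, 0.342, 1.524, -0, 1.275, -0.146], TCP at [188.794, -489.9, 226.741] pointing down, gripper open.
Joint ranges: [-2.53, 2.53], [-0.77, 2.02], [0.04, 2.7], [-1, 4.14], [0.28, 2.66], [-3.11, 3.11]. Speed limits (rad/s): [2.57, 2.57, 3.14, 3.14, 3.14, 3.14].

INTERFACE

Orientations are given as [roll, pitch, yaw] about the fixed x, y, z axes, in that order (R = Rz(yaw) Ry(pitch) Rx(roll)).
In Python, from plant import bot gives the robot as it stands. The module is installed in compiled form; this text tells all that it offers.
- The arm moves only by the shell command python3 -m jog 'ROWS' [OPENING]. ROWS is JSON, a list of rows, each a list of 6 numbers: the shift along the tool's x, y, z in mm, then the turn, a rotation vector about the tool's x, y, z in rad. In form: [[dx, dy, dz, rx, ry, rz], ...]. A call has 1 to 12 rows; each row shifts and turns the commanded pose from where the row before left it, along the tool's axes as they then stand; what a row does not reach is not made up. A row lasts 1/10 s, in which the tool goes at most 50 mm and 8.59 degrees, less where a joint would pass 70% of its speed; a pose out of reach is approached as far as the arm can. A call with a gripper value outside its range is refused whole. OPENING is the opening in per cent of the stroke, from 0 (shut) to 100 (fully open), set as the call begins (- or left out, the last holds). The fingers move at their own pace and stop on an object; the grip force is fixed at half the most. Time passes only in rows, so rows that do not move let the fingers close. It gives the time, the measured TCP pose, the force, the opening and the grip force at its end, in the units of the state.
- bot.get_obs(): the state, without advancing time (a new reading comes with each control period).
- bot.capture(name): name is "side" or "top"; returns the picture (480x640x3 uint8, red, green, blue); there is no depth.
- bot.camera_model(name): a dict with "fx", "fy", "cx", "cy" (pixels), "position" and "orientation" of the camera in the world. Camera axes: x right, y down, z forward; pixel columns grow to the right and rows downward; lengths in mm; the calibration is good to about 2 mm. A picture is of the moment at which its call begins. camera_model takes no time and is no camera call.
- bot.close_job(): hands the job in; it is judged then, once.
Trained networks look in the newest picture that a camera, given by its name, has taken for a name from the list of things; names that differ only in an ending like _2 or _b are one class to them, and where a whole thing is asked for, a point or a joint stands for the part that bears it (a point fixed in the world has none). Each returns a list of dicts, best first, with "p" (0 to 1); they miss things now and then, are a little off and sometimes report something else, mostly with a low value. They report only what shows in the picture. A call takes as long as a camera call. They do not tell look-alikes from the thing itself.
- bot.outline_of(target, camera): "mask" (480x640 bool, what is visible of it) and "pixel" ([column, row] in pixels, amid what is visible of it).
The state is a dict: "time": time; "joint_positions": joint angles; "dq": joint speeds; "tau": joint torques, N m; "tool_pos": TCP position; "tcp_rot": TCP orientation; "contact_force": force on the tool from outside, world axes, zero at the start; "moment": the same for the moment, N m; "grip_width": finger opening in mm; "finger_force": force on a finger pad.
Only numpy, scipy, OpenCV 4.12 (cv2) and the standard library are available. Lean on these libraries where they do the work, as an engineer would, in place of code of your own. Each camera call takes 0.05 s, during which the arm holds its last target. There are 200 camera calls.

## Working session

There is one attempt and no reset: what is moved stays moved. The work goes in short steps, Python scripts to look and compute and a shell command to move; the robot and the scene stay as the last step left them, time stands still between calls to the robot, and variables do not carry over. Pictures are saved under pics/ and viewed, at most 10 in all, crops included, and the job is handed in when it is done.

```bash
mkdir -p pics
cat > h.py <<'E'
import numpy as np, cv2
from scipy.spatial.transform import Rotation as R
from plant import bot
def cam(n):
    m=bot.camera_model(n); o=np.array(m['orientation'],float)
    Rm=o if o.shape==(3,3) else R.from_euler('xyz',o).as_matrix()
    return m,Rm,np.array(m['position'],float)
def ray(n,px,z):
    m,Rm,p=cam(n); d=Rm@np.array([(px[0]-m['cx'])/m['fx'],(px[1]-m['cy'])/m['fy'],1]); return p+d*(z-p[2])/d[2]
def proj(n,P):
    m,Rm,p=cam(n); c=Rm.T@(np.array(P,float)-p); return np.array([m['cx']+m['fx']*c[0]/c[2],m['cy']+m['fy']*c[1]/c[2]])
def save(n,f,crop=None,s=1):
    im=bot.capture(n); cv2.imwrite('pics/'+f,cv2.resize((im if crop is None else im[crop[1]:crop[3],crop[0]:crop[2]])[:,:,::-1],None,fx=s,fy=s,interpolation=2)); return im
E
python3 - <<'E'
from h import *
for n in('top','side'):
    save(n,n+'0.png'); print(bot.camera_model(n))
    for t in('flask','plinth_top','jar','cup','tin','tall_dark','tall_amber','spoon'):
        try:
            for d in bot.outline_of(t,n): print(n,t,round(d['p'],2),d['pixel'],d['mask'].sum(),ray(n,d['pixel'],70).round())
        except Exception as e: print(t,e)
print(bot.get_obs())
E
```

```text
{'fx': 458.69701379907787, 'fy': 458.69701379907787, 'cx': 324.19334544653753, 'cy': 237.85459587599155, 'position': array([ 483.08086261,   15.32643716, 1056.98220663]), 'orientation': array([-3.03700964, -0.00863473, -1.59546696])}
top flask 0.89 [254.2, 241.4] 428 [582. 156.  70.]
top flask 0.84 [408.5, 272.7] 398 [ 507. -175.   70.]
top flask 0.67 [400.7, 328.6] 427 [ 389. -153.   70.]
top flask 0.66 [358.8, 280.9] 401 [492. -68.  70.]
top plinth_top 0.81 [416.4, 260.8] 1132 [ 532. -193.   70.]
top plinth_top 0.42 [106.2, 245.0] 1550 [582. 473.  70.]
top jar 0.61 [322.1, 242.8] 481 [576.   9.  70.]
top cup 0.97 [316.1, 329.9] 780 [391.  26.  70.]
top tin 0.63 [127.5, 303.3] 1038 [457. 425.  70.]
top tin 0.39 [263.6, 251.3] 1028 [560. 135.  70.]
top tall_dark 0.88 [104.0, 241.7] 1528 [589. 478.  70.]
top tall_dark 0.3 [257.7, 244.7] 408 [575. 148.  70.]
top tall_amber 0.82 [540.5, 230.1] 1381 [ 592. -467.   70.]
top spoon 0.97 [325.1, 192.2] 719 [687.  -0.  70.]
{'fx': 460.32840324455674, 'fy': 460.32840324455674, 'cx': 315.98598475317846, 'cy': 239.15844522990386, 'position': arr
[... 815 characters left out ...]
me': 0.9, 'joint_positions': array([-1.34901660e+00,  3.41983048e-01,  1.52412656e+00,  7.10362647e-06,
        1.27538398e+00, -1.45988228e-01]), 'dq': array([8.90743383e-04, 4.78457968e-04, 5.24962732e-05, 2.59816317e-03,
       1.20954760e-03, 6.10232050e-05]), 'tau': array([-1.82598244e-03, -4.31130302e+01, -2.44481045e+01,  7.17196218e-02,
        4.82620730e-02,  6.22801053e-06]), 'tool_pos': array([ 188.78630543, -489.89501699,  226.74002715]), 'tcp_rot': array([3.14149365e+00, 7.68724853e-06, 3.67765883e-01]), 'contact_force': array([ 0.4719142 ,  0.03695746, -0.30633655]), 'moment': array([ 0.00300218, -0.02654587, -0.01743141]), 'finger_force': 0.0, 'grip_width': 91.89366113100338}
```

View pics/top0.png

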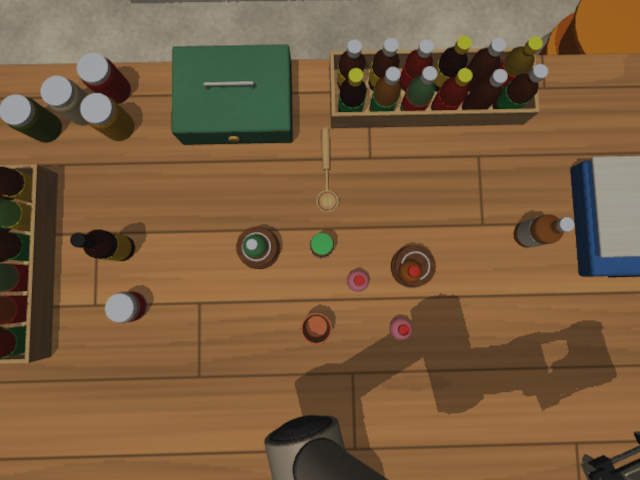

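View pics/side0.png

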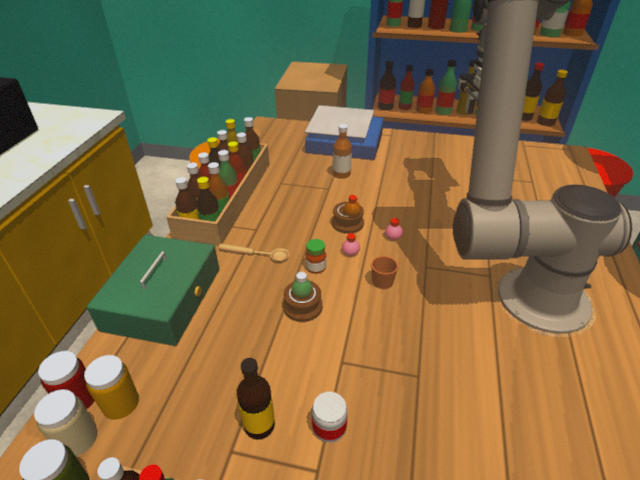

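The top view shows the amber flask at about (412,270) on its plinth at (413,265), with the pink look-alikes at (359,281) and (401,329). The side view shows the flask at (352,208). Next I'll measure the ring and the cap precisely.

```bash
cat >> h.py <<'E'
from scipy.optimize import least_squares
def circ(P,r):
    f=lambda c:np.hypot(P[:,0]-c[0],P[:,1]-c[1])-r
    s=least_squares(f,P.mean(0)[:2],loss='soft_l1',f_scale=1.5); return s.x,np.abs(s.fun).mean()
def measure(n,c0,w=45,seg=None,img=None):
    im=bot.capture(n) if img is None else img
    u,v=c0; x0,y0=u-w,v-w
    cr=im[y0:v+w,x0:u+w]; hsv=cv2.cvtColor(cr,cv2.COLOR_RGB2HSV).astype(int)
    return cr,hsv,x0,y0
E
python3 - <<'E'
from h import *
for n,c in(('top',(413,265)),('side',(349,215))):
    cr,hsv,x0,y0=measure(n,c,32)
    H,S,V=hsv[...,0],hsv[...,1],hsv[...,2]
    red=((H<5)|(H>174))&(S>190)&(V>110); w=(S<90)&(V>110)
    def wp(m,z): 
        ys,xs=np.nonzero(m); return np.array([ray(n,(x+x0,y+y0),z) for x,y in zip(xs,ys)])
    print(n,red.sum(),w.sum())
    if w.sum()>5: P=wp(w,50); print('ring',circ(P,29.5),len(P))
    if red.sum()>3: P=wp(red,108); print('cap',P.mean(0))
    for d in bot.outline_of('flask',n):
        if abs(d['pixel'][0]-c[0])<30 and abs(d['pixel'][1]-c[1])<30:
            ys,xs=np.nonzero(d['mask']);print(d['pixel'],xs.min(),xs.max(),ys.min(),ys.max())
    v=cr.copy(); v[red]=[0,255,0]; v[w]=[255,0,255]
    out=np.hstack([cr,v])[:,:,::-1]; cv2.imwrite(f'pics/{n}1.png',cv2.resize(out,None,fx=6,fy=6,interpolation=0))
a=cv2.imread('pics/top1.png');b=cv2.imread('pics/side1.png');cv2.imwrite('pics/c1.png',cv2.resize(np.vstack([a,b]),(600,600)))
E
```

```text
top 80 114
ring (array([ 523.60180763, -194.92269783]), np.float64(1.151665134171003)) 114
cap [ 509.54465107 -180.00166185  108.        ]
[409.7, 272.9] 399 422 261 282
side 9 31
ring (array([ 521.20026014, -198.76673622]), np.float64(13.234415240918484)) 31
cap [ 497.59217106 -125.33168964  108.        ]
[350.7, 208.4] 342 360 195 217
```

View pics/c1.png

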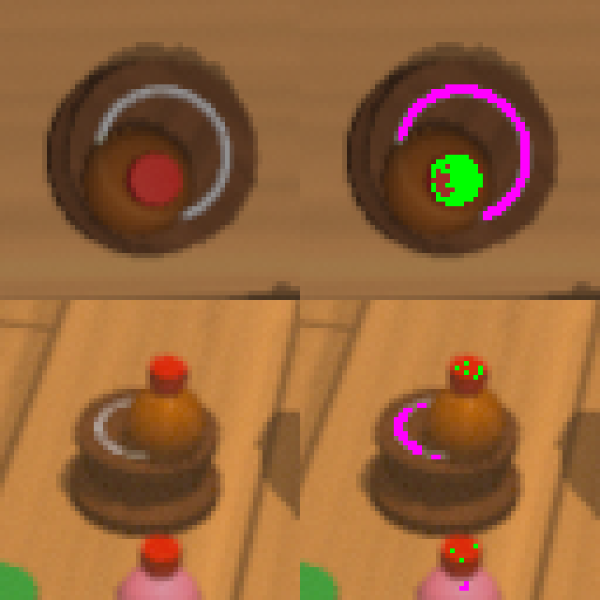

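```bash
python3 - <<'E'
from h import *
n,c='top',(413,265)
print('belly',ray('top',(410.5,271.5),70),'pinks',ray('top',(358.8,280.9),30),ray('top',(400.7,328.6),30))
cr,hsv,x0,y0=measure(n,c,32);H,S,V=hsv[...,0],hsv[...,1],hsv[...,2]
red=((H<8)|(H>172))&(S>150)&(V>110); red[:20]=0
ys,xs=np.nonzero(red); print('cap disc',ray(n,(xs.mean()+x0,ys.mean()+y0),110),red.sum())
n,c='side',(349,215)
cr,hsv,x0,y0=measure(n,c,32);H,S,V=hsv[...,0],hsv[...,1],hsv[...,2]
w=(S<90)&(V>110); w[36:]=0
ys,xs=np.nonzero(w);P=np.array([ray(n,(x+x0,y+y0),50) for x,y in zip(xs,ys)]);print('side ring',circ(P,29.5))
print('side cap',ray(n,(353.5,198.5),105),ray(n,(351.5,211),70))
E
python3 -m jog '[[0,0,0,0,0,0.149],[0,0,0,0,0,0.149],[0,0,0,0,0,0.149],[0,0,0,0,0,0.149],[0,0,0,0,0,0.149],[0,0,0,0,0,0.149],[0,0,0,0,0,0.149],[0,0,0,0,0,0.149]]' 0
```

```text
belly [ 509.29989276 -179.51721942   70.        ] pinks [492.27387777 -70.99737475  30.        ] [ 385.15332525 -160.16045442   30.        ]
cap disc [ 509.3545961  -178.59305405  110.        ] 104
side ring (array([ 521.44403634, -199.62949574]), np.float64(1.5852606193525582))
side cap [ 503.85069939 -181.86085025  105.        ] [ 506.11869069 -169.62511035   70.        ]
time: 2.0
tool_pos: [188.8, -489.9, 226.7]
tcp_rot: [3.142, -0.0, -0.83]
contact_force: [-0.5, 0.3, -0.6]
grip_width: 32.3
finger_force: 0.0
```

```bash
python3 -m jog '[[-7,-40,0,0,0,0.012],[-7,-40,0,0,0,0],[-7,-40,0,0,0,0],[-7,-40,0,0,0,0],[-7,-40,0,0,0,0],[-7,-40,0,0,0,0],[-7,-40,0,0,0,0],[-7,-40,0,0,0,0],[-7,-40,0,0,0,0],[-7,-40,0,0,0,0],[-7,-47,0,0,0,0],[0,0,0,0,0,0]]'
```

```text
time: 3.2
tool_pos: [471.0, -128.8, 226.7]
tcp_rot: [-3.14, -0.0, -0.83]
contact_force: [0.6, -0.7, -0.2]
grip_width: 0.7
finger_force: 0.0
```

```bash
python3 -m jog '[[0,0,30,0,0,0.012],[0,2.5,40,0,0,0],[0,2.5,40,0,0,0],[0,0,30,0,0,0],[0,0,15,0,0,0],[0,0,9,0,0,0],[0,0,0,0,0,0]]'
python3 - <<'E'
from h import *
o=bot.get_obs();print(o['tool_pos'],o['tcp_rot'])
a=save('top','t2.png',(350,200,480,320),4)
b=save('side','s2.png',(290,150,420,270),4)
x=cv2.imread('pics/t2.png');y=cv2.imread('pics/s2.png');cv2.imwrite('pics/c2.png',cv2.resize(np.hstack([x,y]),(800,370)))
E
```

```text
time: 3.9
tool_pos: [464.1, -136.4, 62.0]
tcp_rot: [3.141, 0.002, -0.849]
contact_force: [-0.4, -0.7, -0.2]
grip_width: 0.1
finger_force: 0.0
[ 464.12311071 -136.39095011   61.96935894] [ 3.14071783e+00  1.57943145e-03 -8.48653351e-01]
```

View pics/c2.png

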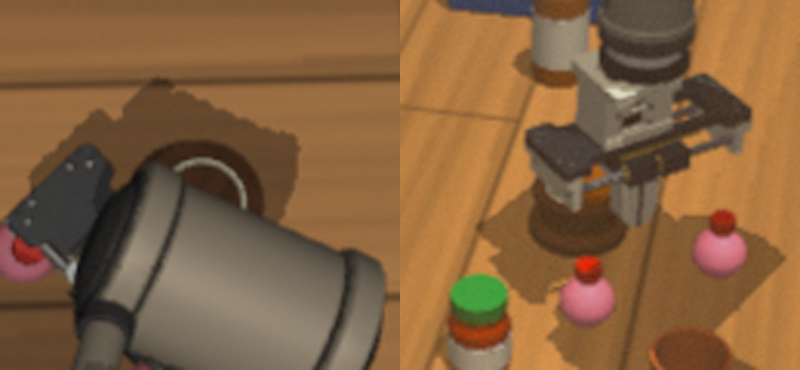

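```bash
python3 -m jog '[[4,-3,0,0,0,0],[5,-3,0,0,0,0],[5,0,0,0,0,0],[4,0,0,0,0,0],[2,0,0,0,0,0],[1,0,0,0,0,0],[1,0,0,0,0,0],[1,0,0,0,0,0],[1,0,0,0,0,0],[1,0,0,0,0,0],[1,0,0,0,0,0],[0,0,0,0,0,0]]'; python3 -m jog '[[1,0,0,0,0,0],[1.5,0,0,0,0,0],[1.5,0,0,0,0,0],[1.5,0,0,0,0,0],[1.5,0,0,0,0,0],[1.5,0,0,0,0,0],[1.5,0,0,0,0,0],[1.5,0,0,0,0,0],[1.5,0,0,0,0,0],[1,0,0,0,0,0],[0.5,0,0,0,0,0],[0,0,0,0,0,0]]'
python3 - <<'E'
from h import *
save('side','s3.png',(290,150,420,270),4)
E
```

```text
time: 5.2
tool_pos: [486.5, -151.8, 62.7]
tcp_rot: [3.142, -0.0, -0.848]
contact_force: [0.5, 0.1, 0.1]
grip_width: 0.5
finger_force: 0.0
time: 6.4
tool_pos: [496.2, -162.7, 62.7]
tcp_rot: [3.142, -0.0, -0.848]
contact_force: [-0.6, 1.3, 0.1]
grip_width: 0.4
finger_force: 0.6
```

View pics/s3.png

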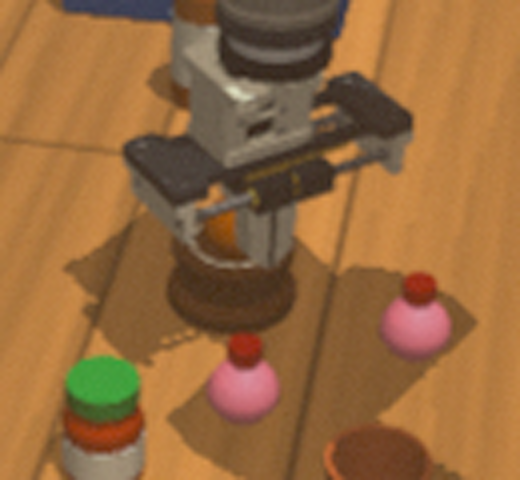

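Contact has been made: the ring is now visible on the near side and the flask is upright. I'll push most of the remaining 8 mm, then back off and check.

```bash
python3 -m jog '[[1,0,0,0,0,0],[1.2,0,0,0,0,0],[1.2,0,0,0,0,0],[1.2,0,0,0,0,0],[0.8,0,0,0,0,0],[0.4,0,0,0,0,0],[0,0,0,0,0,0],[-1,0,0,0,0,0],[-4,0,0,0,0,0],[-10,0,0,0,0,0],[-15,0,0,0,0,0],[0,0,0,0,0,0]]'; python3 -m jog '[[0,0,-20,0,0,0],[0,0,-50,0,0,0],[0,0,-50,0,0,0],[-40,0,0,0,0,0],[-40,0,0,0,0,0],[-40,0,0,0,0,0],[0,0,0,0,0,0]]'
cat > m.py <<'E'
from h import *
n,c='top',(413,265)
cr,hsv,x0,y0=measure(n,c,32);H,S,V=hsv[...,0],hsv[...,1],hsv[...,2]
red=((H<8)|(H>172))&(S>150)&(V>110); red[:16]=0
ys,xs=np.nonzero(red); f=ray(n,(xs.mean()+x0,ys.mean()+y0),110)[:2]; print('cap',f,red.sum())
w=(S<100)&(V>100);ys,xs=np.nonzero(w)
P=np.array([ray(n,(x+x0,y+y0),50) for x,y in zip(xs,ys)]);k=np.abs(np.hypot(P[:,0]-523.6,P[:,1]+194.9)-29.5)<6;r=circ(P[k],29.5);print('ring',r,k.sum())
print('off',f-r[0], 'off vs first ring', f-[523.6,-194.9]); o=bot.get_obs(); print(o['time'],o['tool_pos'],o['tcp_rot'])
v=cr.copy(); v[red]=[0,255,0]; v[w]=[255,0,255]
for d in bot.outline_of('flask',n):
    if np.hypot(d['pixel'][0]-413,d['pixel'][1]-265)<30:
        ys,xs=np.nonzero(d['mask']);print('belly',ray(n,((xs.min()+xs.max())/2,(ys.min()+ys.max())/2),70)[:2])
cr2,_,_,_=measure('side',(349,215),32)
import sys;cv2.imwrite('pics/'+sys.argv[1],cv2.resize(np.hstack([cr,v,cr2])[:,:,::-1],None,fx=4,fy=4,interpolation=0))
E
python3 m.py m1.png
```

```text
time: 7.65
tool_pos: [478.4, -142.8, 62.6]
tcp_rot: [3.141, 0.002, -0.847]
contact_force: [-0.1, 0.7, 0.5]
grip_width: 0.5
finger_force: 0.0
time: 8.35
tool_pos: [397.5, -51.7, 182.8]
tcp_rot: [3.141, 0.002, -0.846]
contact_force: [-0.3, 0.3, -0.4]
grip_width: 0.1
finger_force: 0.0
cap [ 523.43642242 -192.65240495] 96
ring (array([ 523.3760457 , -194.68538489]), np.float64(1.1822881064181745)) 165
off [0.06037672 2.03297994] off vs first ring [-0.16357758  2.24759505]
8.4 [399.81118027 -53.3017024  183.20717826] [-3.14119380e+00 -8.24239501e-04 -8.46134680e-01]
belly [ 522.96960807 -191.99961503]
```

View pics/m1.png

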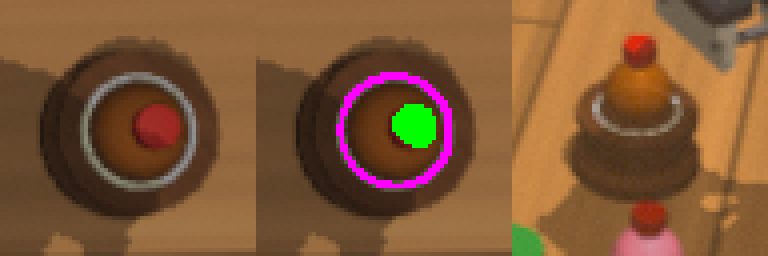

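The flask stands upright inside the ring, about 2 to 3 mm off centre, well within the 7 mm allowed. The arm is clear, so I'm handing in.

```bash
python3 -m jog '[[0,0,0,0,0,0],[0,0,0,0,0,0],[0,0,0,0,0,0]]' && python3 -c "
from plant import bot
print(bot.close_job())"
```

```text
time: 8.8
tool_pos: [401.1, -54.9, 182.5]
tcp_rot: [3.141, 0.0, -0.849]
contact_force: [-0.1, 0.0, -1.1]
grip_width: 0.0
finger_force: 0.0
the job is handed in; nothing more can be done
None
```

The job is handed in at about 9 s: by the cameras, the amber flask stands upright and free, 2 to 3 mm off the plinth's centre (limit 7 mm), and the arm kept clear of the other goods, though I did not re-measure them and the hand-in returned no verdict.

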